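Cover the plate heater and press its start treadle

ROBOT

A 6-joint arm with a two-finger parallel gripper is mounted at the origin on the work surface. World frame = base frame: x ahead of the robot, y to its left, z up, the work surface at z = 0. Lengths are in m, angles in rad, forces in N, time in s.
With the tool pointing down it reaches from about 0.375 to 0.975 m from the base axis. Payload 3.8 kg.
Tool frame: the origin (TCP) lies midway between the tips of the shut fingers; the grasp point (between the pads) lies 19 mm behind it; z points along the fingers, y is the line along which they close (so a half turn about z gives the same grasp; the last joint's range is limited). The gripper opens to 85 mm and grips with 20 to 120 N. Pads are 22 mm wide; open, the fingers measure 114 mm over their backs; the gripper's body (76 mm by 85 mm) begins 54 mm behind the grasp point. The pads swing forward as they close: fully open they stand 13 mm farther back than shut.
Start: joints at [1.151, 0.264, 1.604, -0, 1.274, -0.037], TCP at [0.252, 0.626, 0.231] pointing down, gripper open.
Joint ranges: [-2.63, 2.63], [-0.94, 2.18], [0.31, 2.57], [-1.31, 4.45], [0, 2.66], [-2.55, 2.55]. Speed limits (rad/s): [2.57, 2.57, 3.14, 3.14, 3.14, 3.14].

INTERFACE

Orientations are given as a rotation vector (axis times angle).
In Python, from workcell import * gives the robot as it stands. The module is installed in compiled form; this text tells all that it offers.
- The arm moves only by the tool apply_moves, never from a script. Its arguments are lists of equal length, an entry for each row: "fingers": the opening, from 0 (shut) to 1 (fully open); "travel": the shift along the tool's x, y, z normalised to -1 to 1, where 1 is 0.05 m, a list of three; "rotation": the turn, a rotation vector about the tool's x, y, z normalised to -1 to 1, where 1 is 6 degrees, a list of three. In form: {"fingers": [fingers, ...], "travel": [[dx, dy, dz], ...], "rotation": [[ax, ay, az], ...]}. A call has 1 to 12 rows; each row shifts and turns the commanded pose from where the row before left it, along the tool's axes as they then stand; what a row does not reach is not made up. A row lasts 1/10 s, in which the tool goes at most 50 mm and 8.59 degrees, less where a joint would pass 70% of its speed; a pose out of reach is approached as far as the arm can. A call with a number of a shift or a turn outside -1 to 1 is refused whole. A call with a gripper value outside its range is refused whole. The fingers move at their own pace and stop on an object; "newtons" is the grip in N (left out, the last holds). Time passes only in rows, so rows that do not move let the fingers close. It gives the time, the measured TCP pose, the force, the opening and the grip force at its end, in the units of the state.
- read_state(): the state, without advancing time (a new reading comes with each control period).
- read_camera(name): name is "scene" or "top" or "wrist"; returns a dict with "image" (420x560x3 uint8, red, green, blue), "fx", "fy", "cx", "cy" (pixels), "extrinsics" (4x4, takes a point from world to camera coordinates). Camera axes: x right, y down, z forward; pixel columns grow to the right and rows downward; lengths in m; the calibration is good to about 2 mm. A picture is of the moment at which its call begins. There is no depth.
- finish_job(): hands the job in; it is judged then, once.
Trained networks look in the newest picture that a camera, given by its name, has taken for a name from the list of things; names that differ only in an ending like _2 or _b are one class to them, and where a whole thing is asked for, a point or a joint stands for the part that bears it (a point fixed in the world has none). Each returns a list of dicts, best first, with "p" (0 to 1); they miss things now and then, are a little off and sometimes report something else, mostly with a low value. They report only what shows in the picture. A call takes as long as a camera call.
- regions_of(camera, name): "mask" (420x560 bool, what is visible of it) and "bbox" ([left, top, width, height] in pixels, round what is visible of it).
- tip_of(camera, name): "location" ([column, row] in pixels: a listed point, or the origin of a listed thing).
The state is a dict: "time": time; "q": joint angles; "joint_vel": joint speeds; "joint_torque": joint torques, N m; "tool_pos": TCP position; "tcp_rot": TCP orientation; "wrist_force": force on the tool from outside, world axes, zero at the start; "torque": the same for the moment, N m; "width": opening from 0.0 (shut) to 1.0 (fully open); "grip_force": force on a finger pad.
Only numpy, scipy, OpenCV 4.12 (cv2) and the standard library are available. Lean on these libraries where they do the work, as an engineer would, in place of code of your own. Each camera call takes 0.05 s, during which the arm holds its last target. There are 200 camera calls.

TASK

Pick up the loose cover by its handle and set it gently over the raised rim of the plate heater so that it sits fully down and level, then let go of it; do not drop it. Only once it is on, push the sprung treadle all the way down to its stop to start the heater, hold it there for about a second and let it come back up. Leave the cover seated and the bottle, the jar and the tray where they stand.

Things in the scene. Friction and masses are not known exactly. Their poses are not given: they have to be found in the camera images.
- heater: White bench plate heater, fixed, 270 (x) x 210 (y) x 85 mm high, sloping display at its front (-x), black deck on top. Origin: centre of its underside. On the deck, centred 45 mm to +x of the origin, stands an aluminium rim, outside 101 (x) x 143 mm (y), wall 5, rising 20 mm to 105 mm above the bench; a white 24-well plate lies inside, 6 mm below the rim's top.
- rim_top (a point): Centre of the rim's mouth, at the height of the rim's top edge (105 mm over the bench); axes as the heater: the rim's long side runs along y.
- cover: Loose grey cover, like a tray turned over, 0.3 kg, outside 116 (x) x 158 mm (y), 19 high; skirt 14 deep, inside 108 x 150 mm: fits over the rim with 3.5 mm play each side, either way round. Starts skirt down on the bench. Origin: centre of its underside (skirt's edge). Black bridge handle along y: bar 100 long, 18 wide (x), 44 to 60 mm above the origin; pinch it across x, 50 mm up.
- cover_seat (a point): Underside of the cover's top plate, in its centre, 14 mm above the cover's origin; coincides with rim_top when seated.
- pedal_box: Treadle switch, fixed, on either side of the heater: grey base 165 (x) x 100 (y) x 16 mm high with a dark steel tread, 142 x 82 mm, with a ribbed rubber pad, hinged at its far (+x) end and rising to its free front end (-x). Origin: centre of the base's underside. Hinge axis along y, 66 mm to +x of the origin, 30 mm above the bench.
- pedal_pad (a point): Point on the tread's upper face where it is to be pressed, on its centre line, 112 mm from the hinge axis and 26 mm before the tread's free end; moves with the tread: about 62 mm above the bench at rest, 36 mm when fully down.
- pedal (a joint): Angle of the tread: 0 at rest (up), 0.24 rad at the lower stop. Sprung: pressing at pedal_pad takes about 6 N at the start and 11 N at the stop; it comes up by itself.
- bottle: Bystander: white bottle, 68 mm across, 150 mm high, origin under its centre.
- tip_tray: Bystander: white open tray with dividers, 85 x 125 x 50 mm, origin under its centre.
- jar: Bystander: amber jar with a black cap, 72 mm across, 100 mm high, origin under its centre.

How it is judged:
On the way, in this order (a step that is already met when the one before it is completed fails the run):
1. the cover sits on the rim, fully down and level, released and still, with the treadle up (horizontal distance between cover_seat and rim_top below 0.008 m and z of cover_seat in the frame of rim_top between -0.003 and 0.003 m and angle between cover's own z axis and vertical below 0.04 rad and linear speed of cover below 0.02 m/s and contact force between the fingers and cover below 0.1 N and value of joint pedal below 0.05 rad), for 0.2 s.
2. the treadle is pushed down to its stop (beyond 0.215 rad) and held for 0.6 s, with the cover on (horizontal distance between cover_seat and rim_top below 0.008 m and z of cover_seat in the frame of rim_top between -0.003 and 0.003 m and angle between cover's own z axis and vertical below 0.04 rad and value of joint pedal above 0.215 rad), for 0.6 s.
At the end, for the whole second after the job is handed in: The cover is seated on the heater's rim: its seat point within 8 mm sideways and 3 mm in height of rim_top, tilted less than 0.04 rad, at rest and released; the treadle has come back up (below 0.03 rad) (horizontal distance between cover_seat and rim_top below 0.008 m and z of cover_seat in the frame of rim_top between -0.003 and 0.003 m and angle between cover's own z axis and vertical below 0.04 rad and linear speed of cover below 0.02 m/s and contact force between the fingers and cover below 0.1 N and value of joint pedal below 0.03 rad); the robot touches nothing.
It fails at once if the treadle is pressed down (beyond 0.12 rad) while the cover is not seated on the rim (value of joint pedal above 0.12 rad and not (horizontal distance between cover_seat and rim_top below 0.008 m and z of cover_seat in the frame of rim_top between -0.003 and 0.003 m and angle between cover's own z axis and vertical below 0.04 rad)).
It fails at once if the cover is dropped: it moves faster than 0.5 m/s with no finger touching it (linear speed of cover above 0.5 m/s and contact force between the fingers and cover below 0.05 N).
It fails at once if the bottle, the tray or the jar is moved more than 20 mm or tipped (distance of any of bottle, tip_tray, jar from where it was at the start of the episode above 0.02 m or angle between any of bottle, tip_tray, jar's own z axis and vertical above 0.3 rad).
It also fails if it takes over 51 s, if anything falls off the work surface, if the arm or the gripper's body presses on something with over 40 N, if the wrist force passes 120 N, or if a joint passes its speed limit or range.

## Working session

There is one attempt and no reset: what is moved stays moved. The work goes in short steps, Python scripts to look and compute and a tool call to move; the robot and the scene stay as the last step left them, time stands still between calls to the robot, and variables do not carry over. Pictures are saved under pics/ and viewed, at most 10 in all, crops included, and the job is handed in when it is done.

Besides the shell and the picture viewer there is one more tool, called after "Emit:" by a JSON object that holds its "api" and its "payload", one argument or row to a line. apply_moves: Moves the arm, as the interface text tells. Scaled input: -1 to 1 covers 0.05 m each way for a shift and 6 degrees each way for a turn. Its arguments: {"type":"object","properties":{"fingers":{"type":"array","items":{"type":"number"}},"travel":{"type":"array","items":{"type":"array","items":{"type":"number"}}},"rotation":{"type":"array","items":{"type":"array","items":{"type":"number"}}},"newtons":{"type":"number"}},"required":["fingers","travel","rotation"]}

```bash
mkdir -p pics; cat > h.py <<'E'
from workcell import *
import numpy as np, cv2
from scipy.spatial.transform import Rotation as R
def ray(c,px):
    E=np.array(c["extrinsics"]);Rm,t=E[:3,:3],E[:3,3]
    d=Rm.T@np.array([(px[0]-c["cx"])/c["fx"],(px[1]-c["cy"])/c["fy"],1.]);return -Rm.T@t,d
def atz(c,px,z):
    o,d=ray(c,px);return o+d*(z-o[2])/d[2]
def proj(c,p):
    E=np.array(c["extrinsics"]);q=E[:3,:3]@np.array(p)+E[:3,3]
    return np.array([c["fx"]*q[0]/q[2]+c["cx"],c["fy"]*q[1]/q[2]+c["cy"]])
def save(c,n): cv2.imwrite(f"pics/{n}.png",c["image"][:,:,::-1])
E
python3 - <<'E'
from h import *
np.set_printoptions(precision=4,suppress=True)
s=read_state();print(s)
for n in ["scene","top"]:
    c=read_camera(n);save(c,n+"0");print(n,ray(c,(280,210)),c["fx"])
    for o,z in [("heater",0),("rim_top",.105),("cover",0),("cover_seat",.014),("pedal_box",0),("pedal_pad",.062),("bottle",0),("tip_tray",0),("jar",0)]:
        for r in tip_of(n,o)[:2]: print(o,round(r["p"],2),np.round(r["location"],1),atz(c,r["location"],z))
E
```

```text
{'time': 0.0, 'q': array([ 1.1511,  0.2648,  1.6054, -0.    ,  1.2737, -0.0369]), 'joint_vel': array([ 0.0011, -0.0005, -0.002 , -0.0007, -0.0001,  0.0013]), 'joint_torque': array([  0.0005, -51.5086, -36.7334,  -0.0002,   0.0126,  -0.    ]), 'tool_pos': array([0.2518, 0.6255, 0.2299]), 'tcp_rot': array([-0.5976, -3.0837,  0.0035]), 'wrist_force': array([ 0.2134, -0.0529, -0.772 ]), 'torque': array([-0.0054,  0.01  ,  0.0135]), 'grip_force': 0.0, 'width': 0.9997649489510506}
scene (array([ 1.2616, -0.6316,  0.7242]), array([-0.5892,  0.5539, -0.5884])) 408.78430471988
heater 0.6 [264.2 216.4] [ 0.5286 -0.0061  0.    ]
rim_top 0.73 [383.9 202.1] [0.8009 0.181  0.105 ]
rim_top 0.67 [278.6 189.4] [0.5678 0.0144 0.105 ]
cover 0.68 [162.3 272.8] [ 0.5346 -0.3445  0.    ]
cover_seat 0.68 [163.4 267.6] [ 0.5345 -0.339   0.014 ]
pedal_pad 0.61 [314.6 156.5] [0.4519 0.2866 0.062 ]
bottle 0.69 [382.7 203.3] [0.7241 0.3106 0.    ]
tip_tray 0.75 [323.8 267.3] [ 0.7913 -0.0352 -0.    ]
jar 0.6 [222.7 310.5] [ 0.731  -0.3056  0.    ]
top (array([0.4876, 0.0167, 1.1798]), array([ 0.1199, -0.0185, -0.9927])) 457.31935678109147
heater 0.62 [275.6 246.5] [0.5356 0.006  0.    ]
rim_top 0.79 [276.6 226.5] [0.5783 0.0047 0.105 ]
cover 0.78 [407.3 251.8] [ 0.5222 -0.3346  0.    ]
cover_seat 0.64 [159.2 172.9] [0.724  0.3066 0.014 ]
cover_seat 0.58 [276.9 225.7] [0.588  0.0029 0.014 ]
pedal_box 0.77 [160.7 271.4] [0.4723 0.2976 0.    ]
pedal_pad 0.8 [147.3 287.7] [0.4344 0.3134 0.062 ]
bottle 0.61 [156.8 169.9] [ 0.7347  0.3166 -0.    ]
tip_tray 0.95 [287.6 146.9] [ 0.7984 -0.0253  0.    ]
jar 0.68 [396.4 172.2] [ 0.7316 -0.313   0.    ]
jar 0.61 [275.  246.9] [0.5345 0.0075 0.    ]
```

View pics/top0.png

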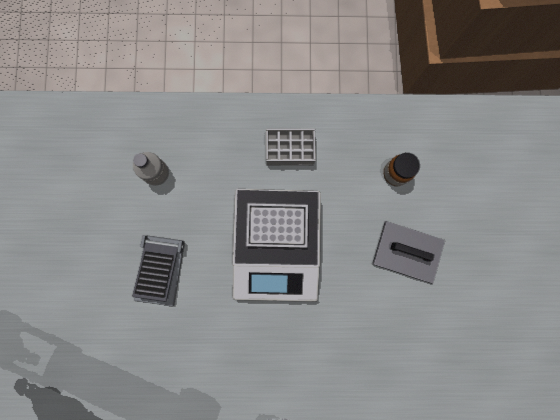

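View pics/scene0.png

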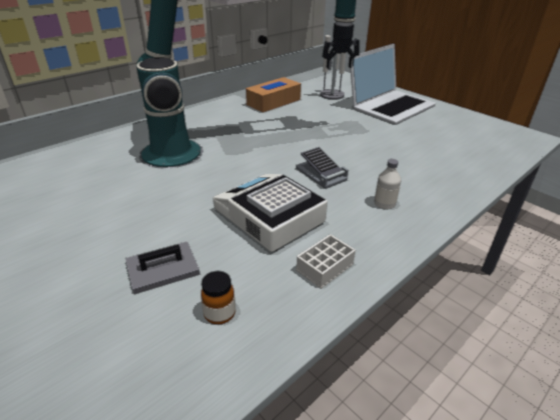

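The top view shows the cover at about (408,252), turned roughly 15°. The heater is at (277,245) with its rim at (277,226), and the treadle is at (158,270), turned roughly -12°. The scene view agrees with this. Next I'll fit the poses to the masks.

```bash
cat >> h.py <<'E'
from scipy.optimize import minimize
def box(dx,dy,z0,z1,cx=0,cy=0):
    return np.array([[cx+a*dx/2,cy+b*dy/2,z] for a in(-1,1) for b in(-1,1) for z in(z0,z1)])
def sil(c,parts,p):
    S=8;m=np.zeros(c["image"].shape[:2],np.uint8);Rz=R.from_euler("z",p[2]).as_matrix()
    for P in parts:
        q=np.array([proj(c,Rz@v+[p[0],p[1],p[3] if len(p)>3 else 0]) for v in P])
        h=cv2.convexHull((q*256).round().astype(np.int32).reshape(-1,1,2))
        cv2.fillPoly(m,[h],255,cv2.LINE_AA,8)
    return m/255.
def fit(views,parts,p0):
    def cost(p): return sum(1-np.minimum(s,m).sum()/np.maximum(s,m).sum() for c,m in views for s in [sil(c,parts,p)])
    r=minimize(cost,p0,method="Nelder-Mead",options=dict(initial_simplex=np.array([p0]+[[p0[0]+.01,p0[1],p0[2]],[p0[0],p0[1]+.01,p0[2]],[p0[0],p0[1],p0[2]+.1]]),xatol=1e-5,fatol=1e-6))
    return r.x,r.fun/len(views)
COVER=[box(.116,.158,0,.019),box(.018,.1,.044,.06),box(.018,.1,.019,.06)]
PBASE=[box(.165,.1,0,.016)]
E
python3 - <<'E'
from h import *
V={}
for n in ["top","scene"]:
    c=read_camera(n)
    for o in ["cover","pedal_box","heater"]:
        r=regions_of(n,o)
        for k in r[:2]: print(n,o,round(k["p"],2),k["bbox"],k["mask"].sum())
        if r: V[n,o]=(c,r[0]["mask"].astype(float))
for ns in (["top"],["scene"],["top","scene"]):
    v=[V[n,"cover"] for n in ns if (n,"cover") in V]
    if v: print(ns,fit(v,COVER,[.53,-.337,-.25]),fit(v,COVER,[.53,-.337,.25]))
# pedal, heater: orientation from top mask
for o in ["pedal_box","heater"]:
    if ("top",o) in V:
        c,m=V["top",o];cn=max(cv2.findContours(m.astype(np.uint8),0,2)[0],key=cv2.contourArea)
        b=cv2.boxPoints(cv2.minAreaRect(cn));print(o,b.round(1).tolist(),[atz(c,q,0)[:2].round(3).tolist() for q in b])
E
```

```text
top cover 0.74 [373.5, 221.7, 71.8, 64.5] 2850
top pedal_box 0.7 [132.5, 233.5, 53.7, 73.6] 2759
top heater 0.79 [232.0, 191.4, 93.8, 111.1] 9659
scene cover 0.78 [125.3, 245.4, 74.8, 48.1] 2430
scene pedal_box 0.92 [296.4, 143.9, 53.7, 42.9] 1335
scene heater 0.58 [211.9, 174.6, 114.8, 78.2] 5508
scene heater 0.23 [372.4, 161.3, 27.9, 47.5] 857
['top'] (array([ 0.52142767, -0.33442788, -0.30524513]), np.float64(0.06425116105303141)) (array([ 0.52139729, -0.33409336, -0.30882697]), np.float64(0.06430149497916315))
['scene'] (array([ 0.52059879, -0.33447502, -0.3060298 ]), np.float64(0.08395294969021638)) (array([ 0.52159869, -0.33553249, -0.32505664]), np.float64(0.07581295868153448))
['top', 'scene'] (array([ 0.52344451, -0.33527993, -0.31502974]), np.float64(0.07904106964147878)) (array([ 0.52226706, -0.33481684, -0.32531776]), np.float64(0.0722805956310642))
pedal_box [[131.60000610351562, 299.8999938964844], [142.0, 233.89999389648438], [184.8000030517578, 240.60000610351562], [174.5, 306.6000061035156]] [[0.401, 0.368], [0.568, 0.349], [0.55, 0.239], [0.384, 0.26]]
heater [[231.5, 299.6000061035156], [233.89999389648438, 187.5], [321.1000061035156, 189.3000030517578], [318.70001220703125, 301.5]] [[0.401, 0.117], [0.689, 0.115], [0.685, -0.113], [0.397, -0.104]]
```

```bash
cat >> h.py <<'E'
def down(a): # tool pointing down, tool y at world angle a(rad)
    y=np.array([np.cos(a),np.sin(a),0]);z=np.array([0,0,-1.]);return R.from_matrix(np.c_[np.cross(y,z),y,z])
def plan(p1,R1,n,p0=None,R0=None):
    s=read_state();p=np.array(s["tool_pos"] if p0 is None else p0);q=R.from_rotvec(s["tcp_rot"]) if R0 is None else R0
    T=[];A=[]
    for i in range(n):
        t=1/(n-i);d=q.inv().apply((np.array(p1)-p)*t)/.05;w=(q.inv()*R1).as_rotvec()*t/np.radians(6)
        d,w=d.round(2),w.round(2);T.append(d.tolist());A.append(w.tolist())
        p=p+q.apply(d*.05);q=q*R.from_rotvec(w*np.radians(6))
    print("travel",T,"\nrotation",A,"\nend",p.round(4),(q.inv()*R1).magnitude().round(4));return p,q
E
python3 - <<'E'
from h import *
plan([.5,.01,.36],down(0),12,)
E
```

```text
Traceback (most recent call last):
  File "h.py", line 38, in plan
    print("travel",T,"\nrotation",A,"\nend",p.round(4),(q.inv()*R1).magnitude().round(4));return p,q
                                                       ^^^^^^^^^^^^^^^^^^^^^^^^^^^^^^
AttributeError: 'float' object has no attribute 'round'
```

```bash
sed -i 's/(q.inv()\*R1).magnitude().round(4)/round(float((q.inv()*R1).magnitude()),4)/' h.py
python3 - <<'E'
from h import *
plan([.5,.01,.36],down(0),18)
E
```

```text
travel [[-0.51, -0.53, -0.14], [-0.55, -0.5, -0.14], [-0.58, -0.46, -0.14], [-0.61, -0.42, -0.14], [-0.63, -0.38, -0.14], [-0.66, -0.34, -0.14], [-0.68, -0.29, -0.14], [-0.69, -0.25, -0.14], [-0.71, -0.2, -0.15], [-0.72, -0.16, -0.14], [-0.73, -0.11, -0.15], [-0.73, -0.06, -0.14], [-0.74, -0.01, -0.15], [-0.74, 0.04, -0.14], [-0.73, 0.09, -0.15], [-0.72, 0.13, -0.14], [-0.72, 0.18, -0.15], [-0.7, 0.23, -0.14]] 
rotation [[-0.0, 0.0, 0.63], [-0.0, 0.0, 0.63], [-0.0, 0.0, 0.63], [-0.0, 0.0, 0.63], [-0.0, 0.0, 0.63], [-0.0, 0.0, 0.63], [-0.0, 0.0, 0.63], [-0.0, 0.0, 0.63], [-0.0, 0.0, 0.63], [-0.0, 0.0, 0.63], [-0.0, 0.0, 0.63], [-0.0, 0.0, 0.63], [-0.0, 0.0, 0.63], [-0.0, 0.0, 0.63], [-0.0, 0.0, 0.63], [-0.0, 0.0, 0.63], [-0.0, 0.0, 0.63], [-0.0, 0.0, 0.63]] 
end [0.5    0.0099 0.3598] 0.0005
```

Emit:
{"api": "apply_moves", "payload": {
  "fingers": [1,1,1,1,1,1,1,1,1],
  "travel": [
    [-0.51,-0.53,-0.14],
    [-0.55,-0.5,-0.14],
    [-0.58,-0.46,-0.14],
    [-0.61,-0.42,-0.14],
    [-0.63,-0.38,-0.14],
    [-0.66,-0.34,-0.14],
    [-0.68,-0.29,-0.14],
    [-0.69,-0.25,-0.14],
    [-0.71,-0.2,-0.15]
  ],
  "rotation": [
    [0,0,0.63],
    [0,0,0.63],
    [0,0,0.63],
    [0,0,0.63],
    [0,0,0.63],
    [0,0,0.63],
    [0,0,0.63],
    [0,0,0.63],
    [0,0,0.63]
  ]
}}

```text
time: 2.3
tool_pos: [0.377, 0.3165, 0.2953]
tcp_rot: [1.477, 2.772, 0.001]
wrist_force: [-0.3, 0.9, 0.4]
width: 0.998
grip_force: 0.0
```

Emit:
{"api": "apply_moves", "payload": {
  "fingers": [1,1,1,1,1,1,1,1,1,1,1,1],
  "travel": [
    [-0.72,-0.16,-0.14],
    [-0.73,-0.11,-0.15],
    [-0.73,-0.06,-0.14],
    [-0.74,-0.01,-0.15],
    [-0.74,0.04,-0.14],
    [-0.73,0.09,-0.15],
    [-0.72,0.13,-0.14],
    [-0.72,0.18,-0.15],
    [-0.7,0.23,-0.14],
    [0,0,0],
    [0,0,0],
    [0,0,0]
  ],
  "rotation": [
    [0,0,0.63],
    [0,0,0.63],
    [0,0,0.63],
    [0,0,0.63],
    [0,0,0.63],
    [0,0,0.63],
    [0,0,0.63],
    [0,0,0.63],
    [0,0,0.63],
    [0,0,0],
    [0,0,0],
    [0,0,0]
  ]
}}

```text
time: 3.5
tool_pos: [0.4996, 0.0106, 0.3595]
tcp_rot: [-2.219, -2.222, 0.0]
wrist_force: [0.3, -0.5, 0.1]
width: 1.0
grip_force: 0.0
```

```bash
python3 - <<'E'
from h import *
s=read_state();print(s["time"],s["tool_pos"],s["tcp_rot"],s["q"])
c=read_camera("wrist");save(c,"w1");print(ray(c,(280,210)),c["fx"])
for o,z in [("rim_top",.105),("heater",0)]:
    for r in tip_of("wrist",o)[:2]: print(o,r["p"],r["location"],atz(c,r["location"],z))
t=read_camera("top")
for r in tip_of("top","rim_top")[:2]: print(r["p"],atz(t,r["location"],.105))
E
```

```text
3.5 [0.49956474 0.01057306 0.35948998] [-2.21938905e+00 -2.22226997e+00  1.33414264e-04] [-2.90616133e-02 -1.26260222e-01  1.78750167e+00  5.33373907e-04
  1.48103887e+00 -3.04068319e-02]
(array([0.50008061, 0.08733345, 0.50249961]), array([-0.00622399, -0.30681992, -0.95180428])) 294.1763700824745
rim_top 0.57 [341.9, 179.8] [0.58264857 0.00289795 0.105     ]
heater 0.81 [304.1, 164.4] [0.53812994 0.00737294 0.        ]
0.74 [0.58654708 0.00608723 0.105     ]
```

View pics/w1.png

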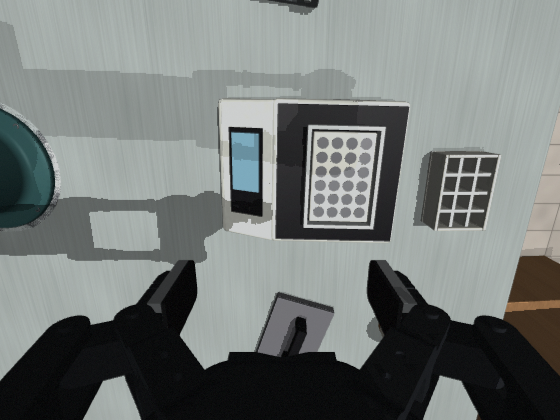

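The wrist view shows the rim's outer edge at about (308,125), (386,127), (377,231) and (303,226) on the black deck. I'll segment it and fit its pose.

```bash
cat >> h.py <<'E'
RIM=[box(.101,.143,.085,.105)]
def blob(c,seed,th):
    g=cv2.cvtColor(c["image"],cv2.COLOR_RGB2GRAY);b=(g>th).astype(np.uint8)
    n,l=cv2.connectedComponents(b)
    best=None;
    cn,_=cv2.findContours(b,cv2.RETR_LIST,2)
    ok=[k for k in cn if cv2.pointPolygonTest(k,(float(seed[0]),float(seed[1])),False)>0]
    return b,sorted(ok,key=cv2.contourArea)
E
python3 - <<'E'
from h import *
out=[]
for n,A in (("wrist",(6000,11000)),("top",(1500,3600))):
    c=read_camera(n);s=proj(c,[.585,.005,.105])
    for th in (80,110,140):
        b,ok=blob(c,s,th);print(n,th,[cv2.contourArea(k) for k in ok])
        ok=[k for k in ok if A[0]<cv2.contourArea(k)<A[1]]
        if ok:
            m=np.zeros(b.shape,np.uint8);cv2.drawContours(m,[ok[-1]],-1,1,-1);
            f=fit([(c,m.astype(float))],RIM,[.585,.005,0.]);print("  ",f);print(cv2.minAreaRect(ok[-1]))
            print([atz(c,q,.105)[:2].round(4).tolist() for q in cv2.boxPoints(cv2.minAreaRect(ok[-1]))])
    r=regions_of(n,"heater")[0]["mask"].astype(float)
    H=[box(.27,.21,0,.02),box(.175,.21,0,.085,.0475,0),box(.101,.143,0,.105,.045,0)]
    print(n,"heater",fit([(c,r)],H,[.54,.005,0.]))
    r=regions_of(n,"cover")
    if r and n=="top": print("cover",fit([(c,r[0]["mask"].astype(float))],COVER,[.522,-.334,-.31]))
E
```

```text
wrist 80 [5360.0, 6332.5, 7521.0, 16737.5, 172172.0]
   (array([ 0.58353957,  0.00364467, -0.01657144]), np.float64(0.03186180574134623))
((343.78460693359375, 176.54678344726562), (77.85671997070312, 104.92236328125), 2.815556764602661)
[[0.53, -0.0666], [0.5335, 0.0791], [0.635, 0.0744], [0.6431, -0.0723]]
wrist 110 [5244.5, 6459.0, 7429.0, 16896.0, 148511.0]
   (array([ 0.58296804,  0.00279522, -0.02741672]), np.float64(0.03698949256000794))
((343.8079833984375, 176.84039306640625), (77.40330505371094, 104.2697525024414), 2.862405300140381)
[[0.5304, -0.0665], [0.5339, 0.0783], [0.6348, 0.0736], [0.6428, -0.0723]]
wrist 140 [5204.0, 6507.5, 7353.5, 16972.0, 141914.0]
   (array([5.83365798e-01, 2.83840759e-03, 2.23091819e-05]), np.float64(0.04598166409262949))
((343.6095275878906, 177.00534057617188), (76.59185791015625, 103.82777404785156), 2.7927021980285645)
[[0.5308, -0.0665], [0.534, 0.0778], [0.634, 0.0732], [0.642, -0.0721]]
wrist heater (array([ 0.53381203,  0.00449998, -0.01911486]), np.float64(0.0376665165409521))
top 80 [11810.0, 218140.0]
top 110 []
top 140 []
top heater (array([ 0.53601398,  0.00407024, -0.03092236]), np.float64(0.7472534905836805))
cover (array([ 0.52261649, -0.33447098, -0.29297822]), np.float64(0.08541290788184963))
```

```bash
python3 - <<'E'
from h import *
plan([.522,-.334,.24],down(-.305),9)
E
```

```text
travel [[-0.76, 0.05, 0.27], [-0.76, 0.07, 0.27], [-0.76, 0.1, 0.27], [-0.76, 0.13, 0.26], [-0.75, 0.15, 0.27], [-0.75, 0.18, 0.26], [-0.74, 0.2, 0.27], [-0.73, 0.23, 0.26], [-0.72, 0.25, 0.27]] 
rotation [[-0.0, 0.0, 0.32], [-0.0, 0.0, 0.33], [-0.0, 0.0, 0.32], [-0.0, 0.0, 0.33], [-0.0, 0.0, 0.32], [-0.0, 0.0, 0.33], [-0.0, 0.0, 0.32], [-0.0, 0.0, 0.33], [-0.0, 0.0, 0.32]] 
end [ 0.5221 -0.3338  0.2398] 0.0001
```

Emit:
{"api": "apply_moves", "payload": {
  "fingers": [1,1,1,1,1,1,1,1,1,1,1,1],
  "travel": [
    [-0.76,0.05,0.27],
    [-0.76,0.07,0.27],
    [-0.76,0.1,0.27],
    [-0.76,0.13,0.26],
    [-0.75,0.15,0.27],
    [-0.75,0.18,0.26],
    [-0.74,0.2,0.27],
    [-0.73,0.23,0.26],
    [-0.72,0.25,0.27],
    [0,0,0],
    [0,0,0],
    [0,0,0]
  ],
  "rotation": [
    [0,0,0.32],
    [0,0,0.33],
    [0,0,0.32],
    [0,0,0.33],
    [0,0,0.32],
    [0,0,0.33],
    [0,0,0.32],
    [0,0,0.33],
    [0,0,0.32],
    [0,0,0],
    [0,0,0],
    [0,0,0]
  ]
}}

```text
time: 5.25
tool_pos: [0.5222, -0.3334, 0.2402]
tcp_rot: [2.533, 1.858, 0.001]
wrist_force: [0.8, 0.2, 0.3]
width: 1.0
grip_force: 0.0
```

```bash
python3 - <<'E'
from h import *
s=read_state();print(s["time"],s["tool_pos"],s["tcp_rot"],s["q"])
c=read_camera("wrist")
r=regions_of("wrist","cover");im=c["image"].copy()
for k in r[:1]:
    m=k["mask"];print(k["p"],k["bbox"]);f=fit([(c,m.astype(float))],COVER,[.522,-.334,-.31]);print(f)
    o=sil(c,COVER,f[0])>.5
    im[cv2.Canny(o.astype(np.uint8)*255,50,100)>0]=[255,0,0]
    im[cv2.Canny(m.astype(np.uint8)*255,50,100)>0]=[0,255,0]
cv2.imwrite("pics/w2.png",im[:,:,::-1])
t=tip_of("wrist","cover_seat");print([(k["p"],atz(c,k["location"],.014)) for k in t])
E
```

```text
5.25 [ 0.52223461 -0.33335843  0.24018888] [2.53296574e+00 1.85840509e+00 7.91863207e-04] [-6.08596039e-01  1.54632134e-01  1.71827610e+00  4.98682526e-04
  1.26851864e+00 -3.03906230e-01]
0.97 [232.6, 112.5, 100.7, 128.1]
(array([ 0.52231387, -0.33472113, -0.32260976]), np.float64(0.024341177418705118))
[(0.78, array([ 0.52073372, -0.33764142,  0.014     ]))]
```

View pics/w2.png

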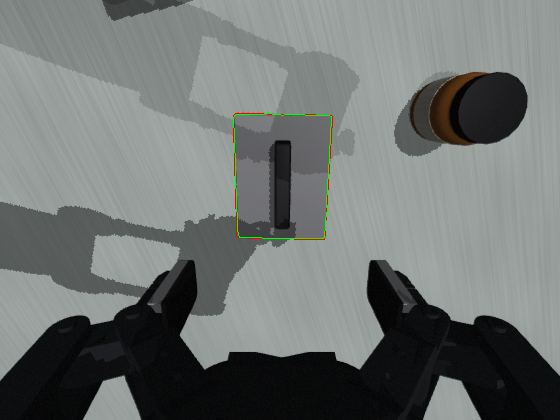

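The fit overlay matches the cover outline, with the handle at (283,185). Its pose is (0.5223, -0.3347), yaw -0.3226.

```bash
python3 - <<'E'
from h import *
p,q=plan([.5223,-.3347,.09],down(-.3226),4)
plan([.5223,-.3347,.031],down(-.3226),4,p,q)
E
```

```text
travel [[-0.01, 0.0, 0.75], [-0.01, 0.0, 0.76], [-0.01, 0.0, 0.75], [-0.0, 0.0, 0.76]] 
rotation [[0.0, 0.0, 0.04], [0.0, 0.0, 0.05], [0.01, 0.0, 0.04], [0.0, 0.0, 0.05]] 
end [ 0.5222 -0.3345  0.0898] 0.0004
travel [[-0.0, 0.0, 0.29], [-0.0, 0.0, 0.3], [-0.0, 0.0, 0.29], [-0.0, 0.0, 0.3]] 
rotation [[0.0, 0.0, -0.0], [0.0, 0.0, -0.0], [0.0, 0.0, -0.0], [0.0, 0.0, -0.0]] 
end [ 0.5222 -0.3345  0.0308] 0.0004
```

Emit:
{"api": "apply_moves", "payload": {
  "fingers": [1,1,1,1,1,1,1,1,1,1],
  "travel": [
    [-0.01,0,0.75],
    [-0.01,0,0.76],
    [-0.01,0,0.75],
    [0,0,0.76],
    [0,0,0.29],
    [0,0,0.3],
    [0,0,0.29],
    [0,0,0.3],
    [0,0,0],
    [0,0,0]
  ],
  "rotation": [
    [0,0,0.04],
    [0,0,0.05],
    [0.01,0,0.04],
    [0,0,0.05],
    [0,0,0],
    [0,0,0],
    [0,0,0],
    [0,0,0],
    [0,0,0],
    [0,0,0]
  ]
}}

```text
time: 6.4
tool_pos: [0.5217, -0.3356, 0.03]
tcp_rot: [-2.55, -1.833, 0.001]
wrist_force: [-0.6, -0.4, -0.3]
width: 1.0
grip_force: 0.0
```

Emit:
{"api": "apply_moves", "payload": {
  "fingers": [0.2,0.2,0,0,0,0,0,0,0,0],
  "newtons": 50,
  "travel": [
    [0,0,0],
    [0,0,0],
    [0,0,0],
    [0,0,0],
    [0,0,0],
    [0,0,0],
    [0,0,0],
    [0,0,0],
    [0,0,0],
    [0,0,0]
  ],
  "rotation": [
    [0,0,0],
    [0,0,0],
    [0,0,0],
    [0,0,0],
    [0,0,0],
    [0,0,0],
    [0,0,0],
    [0,0,0],
    [0,0,0],
    [0,0,0]
  ]
}}

```text
time: 7.4
tool_pos: [0.5219, -0.3357, 0.0303]
tcp_rot: [2.551, 1.834, -0.0]
wrist_force: [0.7, 0.4, 4.0]
width: 0.203
grip_force: 50.2
```

Emit:
{"api": "apply_moves", "payload": {
  "fingers": [0,0,0,0,0,0,0,0],
  "travel": [
    [0,0,-0.2],
    [0,0,-0.4],
    [0,0,-0.6],
    [0,0,-0.6],
    [0,0,-0.7],
    [0,0,-0.6],
    [0,0,-0.3],
    [0,0,0]
  ],
  "rotation": [
    [0,0,0],
    [0,0,0],
    [0,0,0],
    [0,0,0],
    [0,0,0],
    [0,0,0],
    [0,0,0],
    [0,0,0]
  ]
}}

```text
time: 8.2
tool_pos: [0.5225, -0.3361, 0.202]
tcp_rot: [2.549, 1.832, 0.001]
wrist_force: [0.0, -0.5, -4.8]
width: 0.201
grip_force: 49.3
```

```bash
python3 - <<'E'
from h import *
s=read_state();print(s["time"],s["tool_pos"],s["tcp_rot"],s["wrist_force"],s["torque"],s["width"],s["grip_force"])
c=read_camera("wrist");save(c,"w3")
plan([.583,.0035,.20],down(-.02),12)
plan([.583,.0035,.20],down(-.02),9)
E
```

```text
8.2 [ 0.52252426 -0.33607479  0.20203685] [2.54861727e+00 1.83228088e+00 8.91046558e-04] [ 0.00611275 -0.51419879 -4.81627163] [ 0.03761309 -0.01417665  0.00618205] 0.20142527791958517 49.28515434265137
travel [[0.57, -0.08, -0.0], [0.57, -0.07, -0.0], [0.57, -0.05, -0.0], [0.57, -0.04, -0.0], [0.57, -0.03, -0.0], [0.57, -0.01, -0.0], [0.58, 0.0, -0.0], [0.57, 0.02, -0.0], [0.58, 0.03, -0.0], [0.57, 0.05, -0.0], [0.57, 0.06, -0.0], [0.57, 0.08, -0.01]] 
rotation [[-0.0, -0.0, -0.24], [-0.0, -0.0, -0.24], [-0.0, -0.0, -0.24], [-0.0, -0.0, -0.24], [-0.0, -0.0, -0.24], [-0.0, -0.0, -0.24], [-0.0, -0.0, -0.24], [-0.0, -0.0, -0.24], [-0.0, -0.0, -0.25], [-0.0, -0.0, -0.24], [-0.0, -0.0, -0.25], [-0.01, -0.0, -0.24]] 
end [0.5831 0.0034 0.2002] 0.0006
travel [[0.76, -0.11, -0.0], [0.76, -0.08, -0.0], [0.76, -0.06, -0.0], [0.76, -0.03, -0.0], [0.77, -0.01, -0.0], [0.77, 0.02, -0.0], [0.76, 0.04, -0.0], [0.76, 0.07, -0.0], [0.76, 0.09, -0.01]] 
rotation [[-0.0, -0.0, -0.32], [-0.0, -0.0, -0.32], [-0.0, -0.0, -0.32], [-0.0, -0.0, -0.32], [-0.0, -0.0, -0.32], [-0.0, -0.0, -0.33], [-0.0, -0.0, -0.32], [-0.0, -0.0, -0.33], [-0.01, -0.0, -0.32]] 
end [0.583  0.0033 0.2002] 0.0006
```

View pics/w3.png

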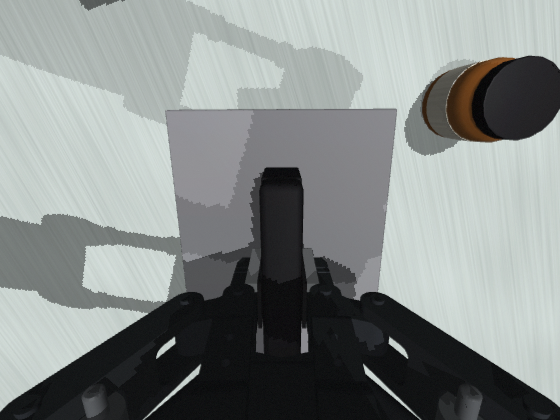

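The cover hangs in the grip, with its far edge between (166,111) and (396,109) and its sides running down to (187,290) and (377,290). I'll work out the in-hand offset and tilt from those edges.

```bash
python3 - <<'E'
from h import *
c=read_camera("wrist");s=read_state();p=np.array(s["tool_pos"]);q=R.from_rotvec(s["tcp_rot"])
g=cv2.GaussianBlur(cv2.cvtColor(c["image"],cv2.COLOR_RGB2GRAY),(3,3),0).astype(float)
def edge(pts,d): # subpixel strongest gradient along d
    o=[]
    for x in pts:
        t=np.arange(-7,7.01,.25);xy=np.array([np.array(x)+k*np.array(d) for k in t],np.float32)
        v=cv2.remap(g.astype(np.float32),xy[:,0].reshape(-1,1),xy[:,1].reshape(-1,1),1).ravel()
        gr=np.abs(np.gradient(v));i=gr.argmax();o.append(xy[i])
    return cv2.fitLine(np.array(o),cv2.DIST_HUBER,0,.01,.01).ravel()
far=edge([(x,111-(x-166)*2/230) for x in range(255,390,5)],(0,1))
L=edge([(166+(y-111)*21/179,y) for y in range(120,200,4)],(1,0))
Rr=edge([(396-(y-109)*19/181,y) for y in range(120,240,4)],(1,0))
def X(a,b):
    t=np.linalg.solve(np.c_[a[:2],-b[:2]],b[2:]-a[2:]);return a[2:]+a[:2]*t[0]
cs=[X(far,L),X(far,Rr)];cs+=[L[2:]+L[:2]*(270-L[3])/L[1],Rr[2:]+Rr[:2]*(270-Rr[3])/Rr[1]]
for z in (.015,.012,.009):
    print(z,[(np.round(x,1).tolist(),q.inv().apply(atz(c,x,p[2]-z)-p).round(4).tolist()) for x in cs])
E
```

```text
0.015 [([163.8000030517578, 108.5], [0.08, -0.0593, 0.0153]), ([396.79998779296875, 108.30000305175781], [0.08, 0.0605, 0.0148]), ([183.1999969482422, 270.0], [-0.0133, -0.0587, 0.0152]), ([379.70001220703125, 270.0], [-0.0133, 0.061, 0.0148])]
0.012 [([163.8000030517578, 108.5], [0.0799, -0.0582, 0.0123]), ([396.79998779296875, 108.30000305175781], [0.0799, 0.0594, 0.0118]), ([183.1999969482422, 270.0], [-0.0116, -0.0576, 0.0122]), ([379.70001220703125, 270.0], [-0.0117, 0.0599, 0.0118])]
0.009 [([163.8000030517578, 108.5], [0.0799, -0.057, 0.0093]), ([396.79998779296875, 108.30000305175781], [0.0799, 0.0583, 0.0088]), ([183.1999969482422, 270.0], [-0.0099, -0.0565, 0.0092]), ([379.70001220703125, 270.0], [-0.01, 0.0587, 0.0088])]
```

```bash
python3 - <<'E'
from h import *
c=read_camera("wrist");s=read_state()
def T(p,rv):
    M=np.eye(4);M[:3,:3]=R.from_rotvec(rv).as_matrix();M[:3,3]=p;return M
CT=np.array(c["extrinsics"])@T(s["tool_pos"],s["tcp_rot"])
c["extrinsics"]=CT@np.linalg.inv(T([.49956474,.01057306,.35948998],[-2.21938905,-2.22226997,1.334e-4]))
print(ray(c,(280,210)))
im=cv2.imread("pics/w1.png");g=cv2.GaussianBlur(cv2.cvtColor(im,cv2.COLOR_BGR2GRAY),(3,3),0).astype(np.float32)
def prof(a,b,d):
    o=[]
    for u in np.linspace(.12,.88,25):
        x=np.array(a)*(1-u)+np.array(b)*u
        t=np.arange(-9,9.01,.25);xy=(x+t[:,None]*np.array(d)).astype(np.float32)
        v=cv2.remap(g,xy[:,:1],xy[:,1:],1).ravel();gr=np.gradient(v)
        i=next(k for k in range(len(t)) if gr[k]>4 and gr[k]>=gr[max(0,k-4):k+5].max());o.append(xy[i])
    return cv2.fitLine(np.array(o,np.float32),cv2.DIST_HUBER,0,.01,.01).ravel()
# moving inward from the black deck: first rising edge
tl,tr,br,bl=(308,125),(386,127),(377,231),(303,226)
ls={"right":prof(tr,br,(-1,0)),"bottom":prof(bl,br,(0,-1)),"left":prof(tl,bl,(1,0)),"top":prof(tl,tr,(0,1))}
for k,l in ls.items():
    for z in (.105,.085):
        A=[atz(c,l[2:]+l[:2]*e,z)[:2] for e in (-25,25)];m=(A[0]+A[1])/2
        d=A[1]-A[0]; 
        print(k,z,m.round(4),"ang",np.degrees(np.arctan2(d[1],d[0])).round(2))
E
```

```text
(array([0.50015528, 0.08737034, 0.50336711]), array([-0.00461226, -0.30738526, -0.95163103]))
right 0.105 [0.6347 0.0055] ang 88.63
right 0.085 [0.6415 0.0014] ang 88.63
bottom 0.105 [ 0.5873 -0.0691] ang -1.45
bottom 0.085 [ 0.5917 -0.0769] ang -1.45
left 0.105 [ 0.5325 -0.0068] ang 88.48
left 0.085 [ 0.5341 -0.0116] ang 88.48
top 0.105 [0.5842 0.075 ] ang -1.68
top 0.085 [0.5884 0.0743] ang -1.68
```

```bash
python3 - <<'E'
from h import *
plan([.5828,.0021,.20],down(-.03),11)
E
```

```text
travel [[0.62, -0.09, -0.0], [0.62, -0.07, -0.0], [0.62, -0.05, -0.0], [0.62, -0.04, -0.01], [0.62, -0.02, -0.0], [0.62, -0.0, -0.01], [0.62, 0.01, -0.0], [0.62, 0.03, -0.01], [0.62, 0.04, -0.0], [0.62, 0.06, -0.01], [0.62, 0.08, -0.0]] 
rotation [[-0.0, -0.0, -0.26], [-0.0, -0.0, -0.25], [-0.01, -0.0, -0.26], [-0.0, -0.0, -0.25], [-0.01, -0.0, -0.26], [-0.0, -0.0, -0.25], [-0.01, -0.0, -0.26], [-0.0, -0.0, -0.25], [-0.01, -0.01, -0.26], [-0.0, -0.0, -0.25], [-0.01, -0.01, -0.26]] 
end [0.5826 0.002  0.1998] 0.0005
```

Emit:
{"api": "apply_moves", "payload": {
  "fingers": [0,0,0,0,0,0,0,0,0,0,0,0],
  "travel": [
    [0.4,-0.06,0],
    [0.62,-0.08,0],
    [0.62,-0.06,0],
    [0.62,-0.04,-0.01],
    [0.62,-0.02,0],
    [0.62,0,-0.01],
    [0.62,0.01,0],
    [0.62,0.03,-0.01],
    [0.62,0.04,0],
    [0.62,0.06,-0.01],
    [0.62,0.08,0],
    [0.22,0,0]
  ],
  "rotation": [
    [0,0,-0.26],
    [0,0,-0.25],
    [0,0,-0.26],
    [0,0,-0.25],
    [0,0,-0.26],
    [0,0,-0.25],
    [0,0,-0.26],
    [0,0,-0.25],
    [0,0,-0.26],
    [0,0,-0.25],
    [0,0,-0.26],
    [0,0,0]
  ]
}}

```text
time: 9.55
tool_pos: [0.5801, 0.005, 0.1996]
tcp_rot: [-2.247, -2.189, 0.003]
wrist_force: [-0.1, -0.2, -3.5]
width: 0.205
grip_force: 49.2
```

Emit:
{"api": "apply_moves", "payload": {
  "fingers": [0,0,0],
  "travel": [
    [0,0,0],
    [0,0,0],
    [0,0,0]
  ],
  "rotation": [
    [0,0,0],
    [0,0,0],
    [0,0,0]
  ]
}}

```text
time: 9.85
tool_pos: [0.5807, 0.0004, 0.2012]
tcp_rot: [-2.254, -2.186, 0.003]
wrist_force: [-0.0, -0.2, -3.5]
width: 0.206
grip_force: 49.2
```

```bash
python3 - <<'E'
from h import *
s=read_state();print(s["time"],s["tool_pos"],s["wrist_force"],s["torque"])
p,q=plan([.5828,.0021,.135],down(-.03),5)
E
```

```text
9.85 [5.80717787e-01 4.15603875e-04 2.01238854e-01] [-0.00769058 -0.20730059 -3.47856142] [-0.00082092  0.04628117 -0.0107491 ]
travel [[0.01, 0.01, 0.26], [0.01, 0.01, 0.27], [0.01, 0.01, 0.26], [0.0, 0.01, 0.27], [0.01, 0.0, 0.26]] 
rotation [[-0.0, 0.0, -0.0], [-0.01, 0.0, -0.0], [-0.0, 0.0, -0.0], [-0.01, 0.0, -0.0], [-0.0, 0.0, -0.01]] 
end [0.5827 0.0023 0.1352] 0.0004
```

Emit:
{"api": "apply_moves", "payload": {
  "fingers": [0,0,0,0,0,0,0],
  "travel": [
    [0.01,0.01,0.26],
    [0.01,0.01,0.27],
    [0.01,0.01,0.26],
    [0,0.01,0.26],
    [0.01,0,0.13],
    [0,0,0],
    [0,0,0]
  ],
  "rotation": [
    [0,0,0],
    [-0.01,0,0],
    [0,0,0],
    [-0.01,0,0],
    [0,0,0],
    [0,0,0],
    [0,0,0]
  ]
}}

```text
time: 10.55
tool_pos: [0.5834, 0.0034, 0.1427]
tcp_rot: [2.254, 2.188, 0.001]
wrist_force: [0.6, 0.2, -3.4]
width: 0.205
grip_force: 49.1
```

```bash
python3 - <<'E'
from h import *
for i in range(3):
    c=read_camera("scene");s=read_state();print(s["time"],s["tool_pos"].round(4),s["tcp_rot"].round(4),s["wrist_force"].round(2))
cv2.imwrite("pics/s1.png",cv2.resize(c["image"][120:280,180:380,::-1],None,fx=4,fy=3.7,interpolation=2))
for n in ("scene","top"):
    c=read_camera(n);r=regions_of(n,"cover")
    if r: print(n,r[0]["p"],fit([(c,r[0]["mask"].astype(float))],[P+[0,0,.111] for P in COVER],[.583,.003,-.03]))
E
```

```text
10.6 [0.5838 0.0034 0.1433] [2.2533 2.1872 0.0026] [ 0.06  0.49 -3.34]
10.65 [0.584  0.0034 0.1437] [2.253  2.1869 0.0033] [ 0.39  0.78 -4.15]
10.7 [0.584  0.0034 0.1438] [2.253  2.1868 0.0034] [-0.7   1.15 -3.96]
scene 0.92 (array([0.58158692, 0.00710834, 0.01460288]), np.float64(0.16205402681427106))
top 0.61 (array([0.57819748, 0.00734263, 0.00351962]), np.float64(0.7734409535192128))
```

View pics/s1.png

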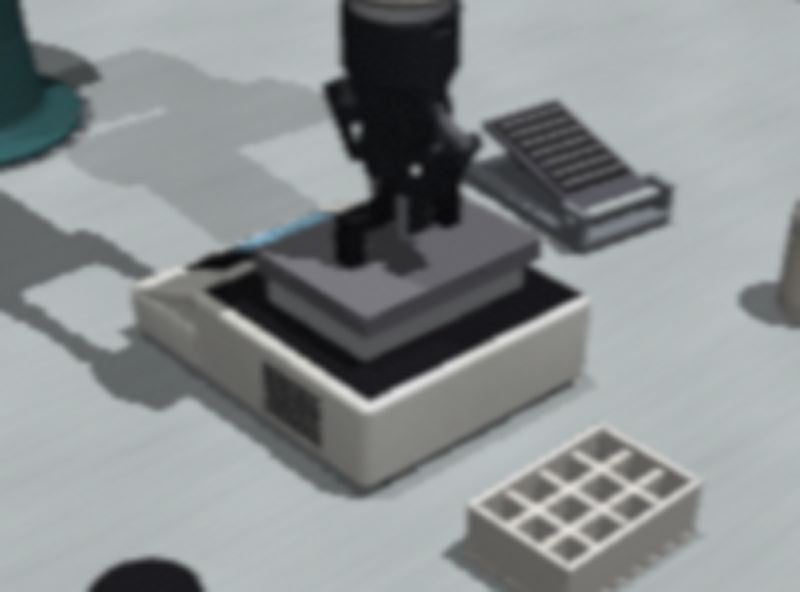

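The scene view shows the cover hanging level over the rim, with an even overhang at (258,252), (368,330) and (540,240). I'll trim about 1 mm and lower slowly.

Emit:
{"api": "apply_moves", "payload": {
  "fingers": [0,0,0,0,0,0,0],
  "travel": [
    [-0.03,-0.02,0],
    [0,0,0],
    [0,0,0.06],
    [0,0,0.06],
    [0,0,0.06],
    [0,0,0.06],
    [0,0,0]
  ],
  "rotation": [
    [0,0,0],
    [0,0,0],
    [0,0,0],
    [0,0,0],
    [0,0,0],
    [0,0,0],
    [0,0,0]
  ]
}}

```text
time: 11.6
tool_pos: [0.5817, 0.0019, 0.1299]
tcp_rot: [-2.254, -2.188, 0.0]
wrist_force: [-0.7, 0.6, -4.5]
width: 0.201
grip_force: 49.2
```

Emit:
{"api": "apply_moves", "payload": {
  "fingers": [0,0,0],
  "travel": [
    [0,0,0],
    [0,0,0],
    [0,0,0]
  ],
  "rotation": [
    [0,0,0],
    [0,0,0],
    [0,0,0]
  ]
}}

```text
time: 11.9
tool_pos: [0.5824, 0.0019, 0.131]
tcp_rot: [2.254, 2.187, 0.002]
wrist_force: [0.7, 0.9, -4.1]
width: 0.202
grip_force: 49.2
```

Emit:
{"api": "apply_moves", "payload": {
  "fingers": [0,0,0,0,0],
  "travel": [
    [0,0,0.05],
    [0,0,0.05],
    [0,0,0.05],
    [0,0,0],
    [0,0,0]
  ],
  "rotation": [
    [0,0,0],
    [0,0,0],
    [0,0,0],
    [0,0,0],
    [0,0,0]
  ]
}}

```text
time: 12.4
tool_pos: [0.5821, 0.0019, 0.1231]
tcp_rot: [2.254, 2.188, 0.001]
wrist_force: [0.4, -0.2, -3.1]
width: 0.2
grip_force: 49.2
```

Emit:
{"api": "apply_moves", "payload": {
  "fingers": [0,0,0,0],
  "travel": [
    [0,0,0.02],
    [0,0,0.02],
    [0,0,0],
    [0,0,0]
  ],
  "rotation": [
    [0,0,0],
    [0,0,0],
    [0,0,0],
    [0,0,0]
  ]
}}

```text
time: 12.8
tool_pos: [0.5823, 0.0019, 0.1213]
tcp_rot: [2.254, 2.188, 0.001]
wrist_force: [-0.6, -0.1, -4.0]
width: 0.201
grip_force: 49.2
```

Emit:
{"api": "apply_moves", "payload": {
  "fingers": [0,0,0,0],
  "travel": [
    [0,0,0.02],
    [0,0,0.01],
    [0,0,0],
    [0,0,0]
  ],
  "rotation": [
    [0,0,0],
    [0,0,0],
    [0,0,0],
    [0,0,0]
  ]
}}

```text
time: 13.2
tool_pos: [0.5823, 0.0019, 0.1213]
tcp_rot: [2.254, 2.187, 0.002]
wrist_force: [-4.6, -0.1, 5.4]
width: 0.201
grip_force: 50.4
```

Contact came at the expected seating height, so I'll release.

Emit:
{"api": "apply_moves", "payload": {
  "fingers": [0.4,0.6,0.8,1,1,1,1],
  "travel": [
    [0,0,0],
    [0,0,0],
    [0,0,0],
    [0,0,0],
    [0,0,0],
    [0,0,0],
    [0,0,0]
  ],
  "rotation": [
    [0,0,0],
    [0,0,0],
    [0,0,0],
    [0,0,0],
    [0,0,0],
    [0,0,0],
    [0,0,0]
  ]
}}

```text
time: 13.9
tool_pos: [0.5822, 0.0019, 0.1197]
tcp_rot: [2.254, 2.188, 0.001]
wrist_force: [-0.8, 0.3, -0.2]
width: 1.002
grip_force: 0.0
```

Emit:
{"api": "apply_moves", "payload": {
  "fingers": [1,1,1,1,1,1,1,1],
  "travel": [
    [0,0,-0.2],
    [0,0,-0.5],
    [0,0,-0.7],
    [0,0,-0.7],
    [0,0,-0.7],
    [0,0,-0.4],
    [0,0,0],
    [0,0,0]
  ],
  "rotation": [
    [0,0,0],
    [0,0,0],
    [0,0,0],
    [0,0,0],
    [0,0,0],
    [0,0,0],
    [0,0,0],
    [0,0,0]
  ]
}}

```text
time: 14.7
tool_pos: [0.5822, 0.0018, 0.2805]
tcp_rot: [2.253, 2.187, 0.003]
wrist_force: [0.5, 0.5, -1.2]
width: 1.001
grip_force: 0.0
```

```bash
python3 - <<'E'
from h import *
s=read_state();print(s["time"],s["tool_pos"],s["wrist_force"],s["width"])
c=read_camera("wrist");r=regions_of("wrist","cover")
if r:
    v=[(c,r[0]["mask"].astype(float))];print(r[0]["p"],r[0]["bbox"],[(h,fit(v,[P+[0,0,h] for P in COVER],[.583,.003,-.03])) for h in (.091,.097,.105)])
im=c["image"].copy()
o=sil(c,[P+[0,0,.091] for P in COVER],[.5838,.003,-.0265])>.5
im[cv2.Canny(o.astype(np.uint8)*255,50,100)>0]=[255,0,0]
b=c2=read_camera("scene")
a=cv2.resize(im[80:360,120:460],(400,330));k=cv2.resize(b["image"][130:270,190:360],(400,330))
cv2.imwrite("pics/seat.png",np.hstack([a,k])[:,:,::-1])
E
```

```text
14.7 [0.58223937 0.00184906 0.28052162] [ 0.50231035  0.4660284  -1.1729141 ] 1.0007513873513645
0.58 [220.7, 112.8, 117.2, 142.0] [(0.091, (array([ 0.58273422,  0.00218647, -0.0210937 ]), np.float64(0.02629138278904497))), (0.097, (array([ 0.58327011,  0.00196702, -0.03193533]), np.float64(0.05721028482955748))), (0.105, (array([ 0.58224574,  0.00268811, -0.02691553]), np.float64(0.10348113782188584)))]
```

View pics/seat.png

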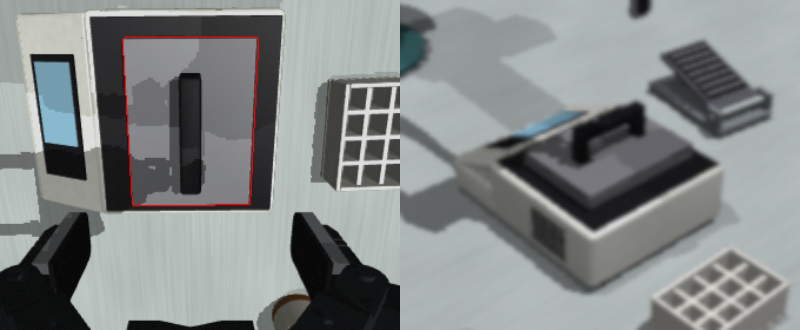

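The cover is seated: the outline overlay matches the modelled seated pose and it looks level in the scene view. Next is the treadle.

```bash
python3 - <<'E'
from h import *
plan([.44,.305,.28],down(.4),9)
E
```

```text
travel [[0.66, -0.33, -0.0], [0.68, -0.3, -0.0], [0.69, -0.27, -0.0], [0.71, -0.23, -0.01], [0.72, -0.2, -0.0], [0.72, -0.17, -0.01], [0.73, -0.13, -0.0], [0.74, -0.1, -0.01], [0.74, -0.06, -0.01]] 
rotation [[-0.0, -0.0, -0.46], [-0.0, -0.0, -0.46], [-0.0, -0.0, -0.46], [-0.0, -0.0, -0.45], [-0.0, -0.0, -0.46], [-0.0, -0.0, -0.45], [-0.01, -0.0, -0.46], [-0.0, -0.01, -0.45], [-0.01, -0.0, -0.46]] 
end [0.4401 0.3051 0.2802] 0.0005
```

Emit:
{"api": "apply_moves", "payload": {
  "fingers": [1,1,0,0,0,0,0,0,0,0,0],
  "travel": [
    [0.66,-0.33,0],
    [0.68,-0.3,0],
    [0.69,-0.27,0],
    [0.71,-0.23,-0.01],
    [0.72,-0.2,0],
    [0.72,-0.17,-0.01],
    [0.73,-0.13,0],
    [0.74,-0.1,-0.01],
    [0.74,-0.06,-0.01],
    [0,0,0],
    [0,0,0]
  ],
  "rotation": [
    [0,0,-0.46],
    [0,0,-0.46],
    [0,0,-0.46],
    [0,0,-0.45],
    [0,0,-0.46],
    [0,0,-0.45],
    [-0.01,0,-0.46],
    [0,0,-0.45],
    [-0.01,0,-0.46],
    [0,0,0],
    [0,0,0]
  ]
}}

```text
time: 15.95
tool_pos: [0.4402, 0.3051, 0.2802]
tcp_rot: [1.732, 2.619, -0.0]
wrist_force: [-0.5, 0.0, 0.3]
width: -0.003
grip_force: 0.0
```

```bash
python3 - <<'E'
from h import *
s=read_state();print(s["time"],s["tool_pos"],s["tcp_rot"],s["width"])
c=read_camera("wrist");print([(k["p"],k["location"],atz(c,k["location"],.062)) for k in tip_of("wrist","pedal_pad")])
print([(k["p"],k["location"],atz(c,k["location"],0)) for k in tip_of("wrist","pedal_box")])
# tread wedge: hinge at x=+.066 z=.03, pad at 112 mm with z .062
def tread():
    a=np.arcsin(.032/.112);P=[]
    for d in (0.,.138):
        for y in (-.041,.041):
            for k in (0,-.004): P.append([.066-d*np.cos(a),y,.03+d*np.sin(a)+k])
    return np.array(P)
PED=PBASE+[tread()]
r=regions_of("wrist","pedal_box");im=c["image"].copy()
if r:
    f=fit([(c,r[0]["mask"].astype(float))],PED,[.475,.30,-.15]);print(r[0]["p"],r[0]["bbox"],f)
    x,y,w=f[0];print("pad",x-.0413*np.cos(w),y-.0413*np.sin(w))
    for P in PED: im[cv2.Canny((sil(c,[P],f[0])>.5).astype(np.uint8)*255,50,100)>0]=[255,0,0]
    cv2.circle(im,tuple(proj(c,[x-.0413*np.cos(w),y-.0413*np.sin(w),.062]).astype(int)),3,(0,255,0),-1)
cv2.imwrite("pics/p1.png",im[:,:,::-1])
E
```

```text
15.95 [0.44024965 0.30511378 0.28019401] [ 1.73200506e+00  2.61933277e+00 -4.86379683e-04] -0.002526597783100793
[(0.72, [277.8, 181.0], array([0.43724389, 0.30152093, 0.062     ]))]
[(0.66, [300.1, 181.5], array([0.47219425, 0.30082463, 0.        ]))]
0.78 [237.7, 122.0, 133.4, 122.3] (array([ 0.47660478,  0.29882133, -0.16990621]), np.float64(0.05674196858210534))
pad 0.43589947105849464 0.3058047413319589
```

View pics/p1.png

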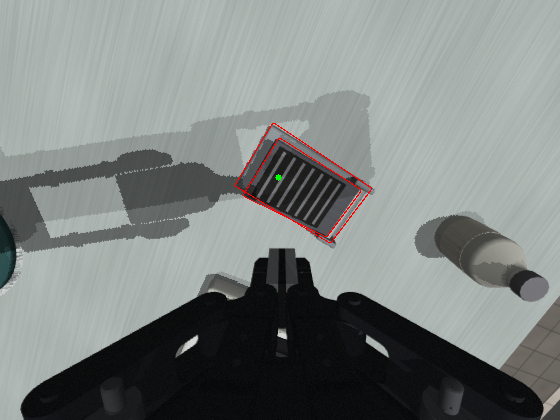

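The fit matches the treadle, with the pad marked at (278,177), which gives (0.436, 0.305). I'll approach it and press, following its arc.

Emit:
{"api": "apply_moves", "payload": {
  "fingers": [0,0,0,0,0,0,0,0],
  "travel": [
    [0.04,-0.08,0.6],
    [0,0,0.9],
    [0,0,0.9],
    [0,0,0.9],
    [0,0,0.6],
    [0,0,0.18],
    [0,0,0],
    [0,0,0]
  ],
  "rotation": [
    [0,0,0],
    [0,0,0],
    [0,0,0],
    [0,0,0],
    [0,0,0],
    [0,0,0],
    [0,0,0],
    [0,0,0]
  ]
}}

```text
time: 16.95
tool_pos: [0.439, 0.3059, 0.0795]
tcp_rot: [1.735, 2.615, 0.008]
wrist_force: [-0.0, 0.3, 1.2]
width: -0.004
grip_force: 0.0
```

Emit:
{"api": "apply_moves", "payload": {
  "fingers": [0,0,0,0,0,0,0,0,0,0],
  "travel": [
    [0,0,0.12],
    [0,0,0.12],
    [0.01,-0.01,0.1],
    [0.01,-0.02,0.1],
    [0.01,-0.01,0.1],
    [0.01,-0.02,0.1],
    [0.01,-0.01,0.06],
    [0,0,0.04],
    [0,0,0],
    [0,0,0]
  ],
  "rotation": [
    [0,0,0],
    [0,0,0],
    [0,0,0],
    [0,0,0],
    [0,0,0],
    [0,0,0],
    [0,0,0],
    [0,0,0],
    [0,0,0],
    [0,0,0]
  ]
}}

```text
time: 17.95
tool_pos: [0.4338, 0.3069, 0.0418]
tcp_rot: [1.733, 2.617, 0.006]
wrist_force: [-1.3, -0.9, 7.7]
width: -0.004
grip_force: 4.1
```

Emit:
{"api": "apply_moves", "payload": {
  "fingers": [0,0,0,0,0],
  "travel": [
    [0,0,0.06],
    [0,0,0.05],
    [0,0,0.03],
    [0,0,0],
    [0,0,0]
  ],
  "rotation": [
    [0,0,0],
    [0,0,0],
    [0,0,0],
    [0,0,0],
    [0,0,0]
  ]
}}

```text
time: 18.45
tool_pos: [0.4334, 0.307, 0.0358]
tcp_rot: [1.734, 2.618, 0.004]
wrist_force: [-5.9, -3.2, 15.9]
width: 0.004
grip_force: 8.1
```

Emit:
{"api": "apply_moves", "payload": {
  "fingers": [0,0,0,0,0,0,0,0,0,0,0],
  "travel": [
    [0,0,0.02],
    [0,0,0],
    [0,0,0],
    [0,0,0],
    [0,0,0],
    [0,0,0],
    [0,0,0],
    [0,0,0],
    [0,0,0],
    [0,0,0],
    [0,0,0]
  ],
  "rotation": [
    [0,0,0],
    [0,0,0],
    [0,0,0],
    [0,0,0],
    [0,0,0],
    [0,0,0],
    [0,0,0],
    [0,0,0],
    [0,0,0],
    [0,0,0],
    [0,0,0]
  ]
}}

```text
time: 19.55
tool_pos: [0.4335, 0.307, 0.0357]
tcp_rot: [1.734, 2.618, 0.004]
wrist_force: [-6.9, -3.6, 22.0]
width: -0.001
grip_force: 11.1
```

```bash
python3 - <<'E'
from h import *
s=read_state();print(s["time"],s["tool_pos"],s["wrist_force"])
c=read_camera("scene");cv2.imwrite("pics/press.png",cv2.resize(c["image"][110:250,200:370,::-1],(800,600)))
E
```

```text
19.55 [0.43346103 0.30704795 0.03566883] [-6.9212119  -3.59743591 22.0266517 ]
```

View pics/press.png

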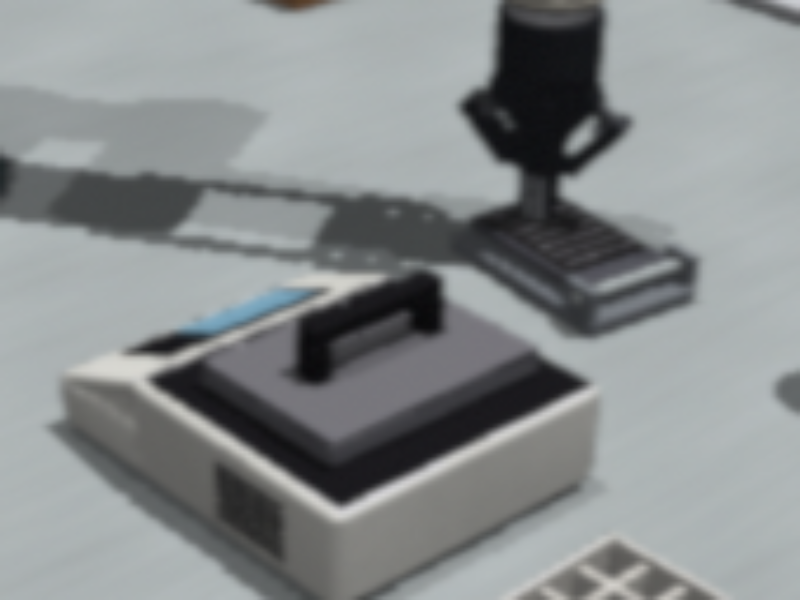

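The tread is flat under the fingertip at (540,210), with z holding at 35.7 mm while the force rose, so it is against its stop. The cover is still seated. I'll release and retreat.

Emit:
{"api": "apply_moves", "payload": {
  "fingers": [0,0,0,0,0,0,0,0,0,0,0,0],
  "travel": [
    [0,0,-0.1],
    [0,0,-0.15],
    [-0.02,0.03,-0.2],
    [-0.02,0.04,-0.2],
    [0,0,-0.3],
    [0,0,-0.6],
    [0,0,-0.8],
    [0,0,-0.8],
    [0,0,-0.5],
    [0,0,0],
    [0,0,0],
    [0,0,0]
  ],
  "rotation": [
    [0,0,0],
    [0,0,0],
    [0,0,0],
    [0,0,0],
    [0,0,0],
    [0,0,0],
    [0,0,0],
    [0,0,0],
    [0,0,0],
    [0,0,0],
    [0,0,0],
    [0,0,0]
  ]
}}

```text
time: 20.8
tool_pos: [0.4355, 0.3052, 0.2135]
tcp_rot: [1.735, 2.619, -0.001]
wrist_force: [-0.8, -1.1, -0.3]
width: -0.001
grip_force: 0.0
```

```bash
python3 - <<'E'
from h import *
s=read_state();print(s["time"],s["tool_pos"],s["wrist_force"])
c=read_camera("scene");cv2.imwrite("pics/end.png",cv2.resize(c["image"][110:330,180:420,::-1],(640,580)))
E
```

```text
20.8 [0.43548335 0.30517212 0.21347859] [-0.80388739 -1.1397781  -0.26842402]
```

View pics/end.png

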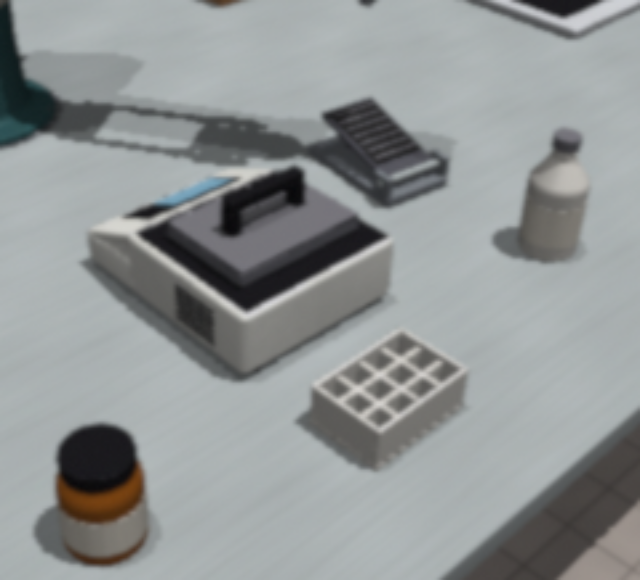

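The treadle is back up at (385,140), the cover is seated at (262,220), and the bottle, jar and tray are undisturbed.

```bash
python3 -c "
from workcell import *
print(finish_job())"
```

```text
the job is handed in; nothing more can be done
None
```

I set the cover on the heater rim and let go, held the treadle at its stop for over a second until it was released and came back up, and handed the job in at about 21 s; no verdict was returned.

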